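Sift the small mill balls out of the tilting ball dispenser

TASK

First turn the dispenser's cap until its narrow slot is centred at the pouring lip, and only then swing the handle over to tip the jar, so that all four small balls run out into the tray while both big ones stay in the jar. Then swing the jar back, past the resistance of its spring catch, until it snaps fully home; leave the cap at the narrow slot, let go, and do not disturb the things around.

Things in the scene. Friction and masses are not known exactly. Their poses are not given: they have to be found in the camera images.
- stand: White bench stand, fixed, in another place each time; origin on the table under the jar's hinge, x away from the pouring side, y along the hinge, z up. Base 250 x 206 mm; two posts 155 mm high at y = +-74 mm. The hinge axis runs along y, 140 mm above the origin.
- tray_floor (a point): Centre of the catch tray's inner floor, 25 mm towards the stand's -x from the hinge and 8 mm above the table, axes as the stand. Open aluminium tray, part of the stand, inside 224 (x) x 128 (y) mm, walls up to 47 mm above the table.
- jar (a joint): Tipping angle of the jar about the hinge, rad: 0 fully home (jar axis leaning 30 degrees from vertical, its top towards the stand's -x, against a stop); grows as the top swings on over -x and down; stop at 2.25 (cap facing 69 degrees below level). Little friction (0.05 Nm): let go on the way it may swing by itself.
- catch_tip (a point): Tip of the parking catch, a vertical spring plunger by the stand's +y post, under the hinge. Swinging back, the jar meets its resistance from 0.37 to 0.16 rad, at most about 8 N at the handle bar; from 0.12 rad the spring snaps the jar home. Leaving home takes about as much. Not to be handled.
- jar_center (a point): Middle of the jar, on the hinge axis; frame turns with the jar: z along the jar towards the cap, y as the stand's, -x radially towards the pouring lip. Clear round jar, a wall at y = 0 makes two chambers under the one cap; outside diameter 108, bore 100 mm, from z = -50 to +54 mm; small grey pouring lip on the rim at -x. When tipped, the balls run to the part of the cap beside this lip.
- handle_bar (a point): Middle of the black handle bar (diameter 12, 55 mm long, parallel to the hinge) on a crank arm at the stand's -y side: jar frame x = +90, y = -118, z = 0 mm, axes as the jar. At home it is 185 mm above the table, 78 mm behind (+x of) the hinge; it passes over the top as the jar tips. A gripper pinching it may keep pointing down: the bar turns in the pads.
- cap (a joint): Angle of the cap on the jar, rad, counterclockwise positive seen from outside along the jar axis: 0 = narrow slot centred at the pouring lip, 3.14 = wide slot there. Friction about 0.06 Nm holds it; free to turn from -2.2 to 3.4. At the start 0.8 to 2.0.
- cap_grip (a point): On the cap's axis, 24 mm above its top face, 78 mm from the hinge; z along the jar axis outwards, y along the grip bar, -x towards the middle of the narrow slot. White cap, diameter 108 mm, bar 50 long, 12 wide, 34 tall across its top. Two curved slots, each 120 degrees along the rim, on either side of the bar: the narrow, 18 mm wide radially, passes only small balls; the wide, 32 mm, passes all.
- small0_center (a point): Centre of a small steel ball, diameter 14 mm, 11 g, at the start in the jar's +y chamber.
- small1_center (a point): Centre of a small steel ball, diameter 14 mm, 11 g, at the start in the jar's +y chamber.
- small2_center (a point): Centre of a small steel ball, diameter 14 mm, 11 g, at the start in the jar's +y chamber.
- small3_center (a point): Centre of a small steel ball, diameter 14 mm, 11 g, at the start in the jar's +y chamber.
- big0_center (a point): Centre of a big steel ball, diameter 24 mm, 56 g, at the start in the jar's -y chamber.
- big1_center (a point): Centre of a big steel ball, diameter 24 mm, 56 g, at the start in the jar's -y chamber.
- freezer_box: Bystander: white cardboard box 136 x 136 x 54 mm, origin under its centre.
- tube_rack: Bystander: green tube rack 200 x 85 x 30 mm, origin under its centre.

How it is judged:
By the outcome, as a careful person would: the job done as asked, in the order asked, and still so for the second after the job is handed in, with the robot touching nothing.
It also fails if it takes over 70 s, if anything falls off the work surface, if the arm or the gripper's body presses on something with over 40 N, if the wrist force passes 120 N, or if a joint passes its speed limit or range.

ROBOT

A 6-joint arm with a two-finger parallel gripper is mounted at the origin on the work surface. World frame = base frame: x ahead of the robot, y to its left, z up, the work surface at z = 0. Lengths are in m, angles in degrees, forces in N, time in s.
With the tool pointing down it reaches from about 0.375 to 0.975 m from the base axis. Payload 3.8 kg.
Tool frame: the origin (TCP) lies on the centre line of the jaws, within the pads' length; the fingertips stand 17 mm ahead of it and the grasp point (between the pads) lies 2 mm behind it; z points along the fingers, y is the line along which they close (so a half turn about z gives the same grasp; the last joint's range is limited). The gripper opens to 85 mm and grips with 20 to 120 N. Pads are 22 mm wide; open, the fingers measure 114 mm over their backs; the gripper's body (76 mm by 85 mm) begins 54 mm behind the grasp point. The pads swing forward as they close: fully open they stand 13 mm farther back than shut.
Start: joints at [-77.63, 15.12, 91.902, -0, 72.978, -2.114], TCP at [0.169, -0.654, 0.248] pointing down, gripper open.
Joint ranges: [-150.88, 150.88], [-54.13, 125.18], [17.81, 147.31], [-75.09, 255.09], [0, 152.58], [-146.25, 146.25]. Speed limits (degrees/s): [147.25, 147.25, 180, 180, 180, 180].

INTERFACE

Orientations are given as [roll, pitch, yaw] about the fixed x, y, z axes, in that order (R = Rz(yaw) Ry(pitch) Rx(roll)).
In Python, from bench import env gives the robot as it stands. The module is installed in compiled form; this text tells all that it offers.
- The arm moves only by the tool play_rows, never from a script. Its argument "increments" is a list that holds one entry, the list of rows, each a list of 5 numbers: the opening, from 0 (shut) to 1 (fully open), then the shift along the tool's x, y, z in mm, then the turn about the tool's z in degrees. A call has exactly 10 rows; each row is the pose to reach, as a shift and turn from the pose commanded when the call began, along the tool's axes at that moment; what a row does not reach only later rows make up. A row lasts 1/8 s, in which the tool goes at most 62.5 mm and 10.7 degrees, less where a joint would pass 70% of its speed; a pose out of reach is approached as far as the arm can. A call with a gripper value outside its range is refused whole. The fingers move at their own pace and stop on an object; "grip_force" is the grip in N (left out, the last holds). Time passes only in rows, so rows that repeat a pose let the fingers close, or fill a call up. It gives the time, the measured TCP pose, the force, the opening and the grip force at its end, in the units of the state.
- env.read_state(): the state, without advancing time (a new reading comes with each control period).
- env.camera(name): name is "side" or "top"; returns a dict with "image" (384x512x3 uint8, blue, green, red), "z_map" (384x512 float32, m along the optical axis (not along the pixel's ray), 0 where there is no reading), "vfov" (degrees; the focal length in pixels is half the picture's height over the tangent of half this angle, whatever the lens; pixels are square), "cx", "cy" (the principal point, pixels), "rvec" (rotation vector, rad) and "tvec" (3), from world to camera coordinates, as OpenCV has them. Camera axes: x right, y down, z forward; pixel columns grow to the right and rows downward; lengths in m; the calibration is good to about 2 mm. A picture is of the moment at which its call begins.
- env.sign_off(): hands the job in; it is judged then, once.
The state is a dict: "clock": time; "joints": joint angles; "qd": joint speeds; "tau": joint torques, N m; "tool_pos": TCP position; "tool_rot": TCP orientation; "wrist_force": force on the tool from outside, world axes, zero at the start; "ft_torque": the same for the moment, N m; "width": opening from 0.0 (shut) to 1.0 (fully open); "finger_force": force on a finger pad.
Only numpy, scipy, OpenCV 4.12 (cv2) and the standard library are available. Lean on these libraries where they do the work, as an engineer would, in place of code of your own. Each camera call takes 0.05 s, during which the arm holds its last target. There are 200 camera calls.

## Working session

There is one attempt and no reset: what is moved stays moved. The work goes in short steps, Python scripts to look and compute and a tool call to move; the robot and the scene stay as the last step left them, time stands still between calls to the robot, and variables do not carry over. Pictures are saved under pics/ and viewed, at most 10 in all, crops included, and the job is handed in when it is done.

Besides the shell and the picture viewer there is one more tool, called after "Request:" by a JSON object that holds its "op" and its "data". play_rows: Moves the arm, as the interface text tells. Its arguments: {"type":"object","properties":{"increments":{"type":"array"},"grip_force":{"type":"number"}},"required":["increments"]}

```bash
mkdir -p pics
cat > h.py <<'E'
import numpy as np, cv2
from bench import env
def cam(n):
    c=env.camera(n); R=cv2.Rodrigues(np.array(c["rvec"],float))[0]; t=np.array(c["tvec"],float).ravel()
    f=c["image"].shape[0]/2/np.tan(np.radians(c["vfov"])/2)
    c.update(R=R,t=t,f=f,C=-R.T@t); return c
def pts(c):
    z=c["z_map"]; v,u=np.mgrid[:z.shape[0],:z.shape[1]]
    p=np.stack([(u-c["cx"])/c["f"]*z,(v-c["cy"])/c["f"]*z,z],-1)
    return (p-c["t"])@c["R"]
def proj(c,P):
    q=np.atleast_2d(P)@c["R"].T+c["t"]; return q[:,:2]/q[:,2:]*c["f"]+[c["cx"],c["cy"]]
def ray(c,u,v,z):
    d=c["R"].T@np.array([(u-c["cx"])/c["f"],(v-c["cy"])/c["f"],1]); return c["C"]+d*(z-c["C"][2])/d[2]
E
python3 - <<'E'
from h import *
np.set_printoptions(precision=3,suppress=True)
for n in("side","top"):
    c=cam(n); cv2.imwrite(f"pics/{n}0.png",c["image"]); print(n,c["C"],c["R"][2],c["vfov"],c["cx"],c["cy"])
s=env.read_state(); print(s)
E
```

```text
side [0.005 0.536 1.041] [ 0.516 -0.434 -0.739] 57.51019277204669 257.1510022585613 186.0554000588926
top [ 0.372 -0.016  1.334] [ 0.187  0.002 -0.982] 48.68012567064629 251.7964306120487 194.60330882778575
{'clock': 0.1, 'joints': array([-77.632,  15.166,  91.974,  -0.001,  72.978,  -2.113]), 'qd': array([-0.056, -0.104, -0.207, -0.04 ,  0.076, -0.08 ]), 'tau': array([  0.   , -51.671, -36.859,  -0.   ,   0.006,   0.   ]), 'tool_pos': array([ 0.169, -0.653,  0.247]), 'tool_rot': array([-179.883,   -0.004,   14.481]), 'wrist_force': array([-0.039,  0.068, -0.002]), 'ft_torque': array([-0.052,  0.003, -0.033]), 'finger_force': 0.0, 'width': 1.000928420124}
```

View pics/top0.png

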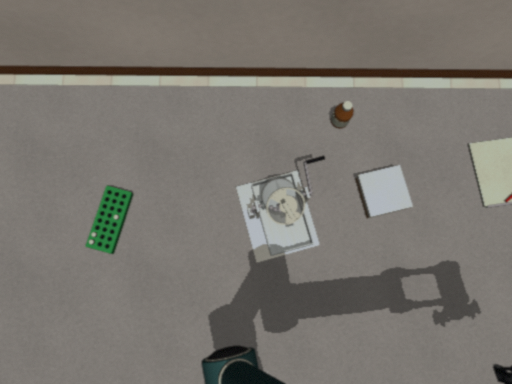

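View pics/side0.png

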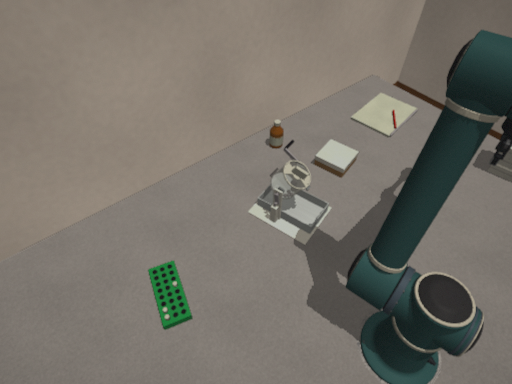

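The stand is at about (280,210) in the top view, with the handle at (315,160) to the upper right. The pouring side faces the robot. I'll zoom in.

Run:
```python
from h import *
np.set_printoptions(precision=4,suppress=True)
c=cam("top"); s=cam("side")
A=cv2.resize(c["image"][145:270,225:335],None,fx=4.5,fy=4.5,interpolation=cv2.INTER_CUBIC)
B=cv2.resize(s["image"][130:245,240:340],None,fx=4.5,fy=4.5,interpolation=cv2.INTER_CUBIC)
B=B[:562]; A=A[:562]; h=max(len(A),len(B))
pad=lambda I:cv2.copyMakeBorder(I,0,h-len(I),0,0,cv2.BORDER_CONSTANT)
I=np.hstack([pad(A),pad(B)])[:, :]; print(I.shape)
k=min(1,800/I.shape[1]); I=cv2.resize(I,None,fx=k,fy=k); print(k,I.shape)
cv2.imwrite("pics/crop1.png",I)
P=pts(c); im=c["image"].astype(int)
# base plane points: z 2..14mm non-table, in region
m=np.zeros(im.shape[:2],bool); m[150:270,225:335]=1
g=im.min(2)
w=m&(g>150)&(P[...,2]<.03); print("base z",np.median(P[w][:,2]),w.sum())
q=P[w][:,:2]*1000; r=cv2.minAreaRect(q.astype(np.float32)); print(r, cv2.boxPoints(r))
# dark handle
for n,cc,b in(("top",c,(150,170,300,335)),("side",s,(135,165,275,300))):
    PP=pts(cc); d=cc["image"].max(2)<60; mm=np.zeros_like(d); mm[b[0]:b[1],b[2]:b[3]]=1
    v,u=np.nonzero(d&mm); print(n,len(u),u.mean(),v.mean(),u.min(),u.max(),v.min(),v.max()); print(np.median(PP[d&mm],0), PP[d&mm][:,2].min(),PP[d&mm][:,2].max())
    print(ray(cc,u.mean(),v.mean(),.188))
```

```text
(562, 945, 3)
0.8465608465608465 (476, 800, 3)
base z 0.006916999963543122 2138
((560.989501953125, -94.50422668457031), (248.48672485351562, 206.27191162109375), 15.76208782196045) [[ 413.4017  -28.9963]
 [ 469.4342 -227.512 ]
 [ 708.5773 -160.0121]
 [ 652.5448   38.5035]]
top 56 315.05357142857144 159.375 306 324 156 162
[ 0.6925 -0.1892  0.1909] 0.18525176515791522 0.1966608848567469
[ 0.6929 -0.19    0.188 ]
side 21 289.0 144.0 285 293 141 147
[ 0.6915 -0.1892  0.1883] 0.1856575512061736 0.19286375250266033
[ 0.6919 -0.1903  0.188 ]
```

View pics/crop1.png

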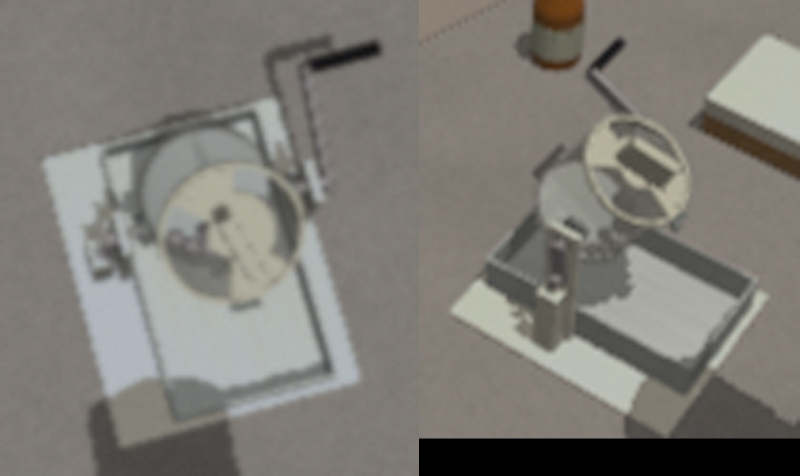

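Stand yaw is about 15.8°, with the hinge near (585,-98) mm. In the crop, the bar on the cap runs from (220,213) to (255,288), the thin narrow slot is on the right, and the lip is at (245,303). Next I'll measure the bar angle from depth.

```bash
cat >> h.py <<'E'
YAW=np.radians(15.76); H=np.array([.5854,-.0978,.140])
Rs=np.array([[np.cos(YAW),-np.sin(YAW),0],[np.sin(YAW),np.cos(YAW),0],[0,0,1]])
def jar(P,q=0):   # world -> jar frame at tip angle q
    a=np.radians(30)+q; ax=np.array([-np.sin(a),0,np.cos(a)]); x=np.array([np.cos(a),0,np.sin(a)])
    L=(P-H)@Rs; return np.stack([L@x,L[...,1],L@ax],-1)
def capbar():
    Q=[]
    for n in("top","side"):
        J=jar(pts(cam(n))); m=(np.hypot(J[...,0],J[...,1])<.05)&(J[...,2]>.072)&(J[...,2]<.105)
        q=J[m]; Q.append(q); 
        if len(q)<10: print(n,len(q)); continue
        mu=q[:,:2].mean(0); w,V=np.linalg.eigh(np.cov((q[:,:2]-mu).T)); d=V[:,1]
        r=cv2.minAreaRect((q[:,:2]*1000).astype(np.float32))
        # cap angle: bar dir at cap=0 is y
        print(n,len(q),"mean",mu*1000,"sd",np.sqrt(w)*1000,"cap deg",np.degrees(np.arctan2(-d[0],d[1]))%180,"ztop",np.percentile(q[:,2],95),r)
E
python3 - <<'E'
from h import *
np.set_printoptions(precision=4,suppress=True)
capbar()
E
```

```text
top 86 mean [ 4.892  -0.0128] sd [ 3.4117 15.6479] cap deg 107.21732479391781 ztop 0.09082439644632628 ((1.6500167846679688, -0.9263935089111328), (52.35566711425781, 11.438677787780762), 17.105958938598633)
side 82 mean [-1.0721  1.0625] sd [ 3.616  14.8652] cap deg 105.4165658531205 ztop 0.08870432648499094 ((-1.16082763671875, -0.40575408935546875), (48.30451965332031, 13.473251342773438), 17.171859741210938)
```

Request:
{"op": "play_rows", "data": {"increments": [[[1, 0, 0, -45, 0], [1, 45, -40, -85, -8], [1, 95, -80, -85, -17], [1, 145, -125, -85, -26], [1, 195, -168, -85, -35], [1, 245, -211, -85, -44], [1, 295, -254, -85, -53], [1, 345, -297, -85, -62], [1, 395, -340, -85, -71], [1, 445, -383, -85, -80]]], "grip_force": 20}}

```text
clock: 1.55
tool_pos: [0.4846, -0.1986, 0.3336]
tool_rot: [180.0, 0.0, 94.8]
wrist_force: [-0.7, 0.3, -0.7]
width: 0.997
finger_force: 0.0
```

```bash
cat >> h.py <<'E'
def togo(P,yaw):  # increments to reach world TCP P (m), yaw deg
    s=env.read_state(); y=np.radians(s["tool_rot"][2]); d=(np.array(P)-s["tool_pos"])*1000
    print("pos",s["tool_pos"],s["tool_rot"],"w",s["width"],"F",s["wrist_force"],"j6",s["joints"][5],"t",s["clock"])
    print("dx %.1f dy %.1f dz %.1f turn %.1f"%(d[0]*np.cos(y)+d[1]*np.sin(y),d[0]*np.sin(y)-d[1]*np.cos(y),-d[2],-((yaw-s["tool_rot"][2]+180)%360-180)))
E
python3 -c "
from h import *
togo([.5479,-.1084,.30],215)"
```

```text
pos [ 0.48458074 -0.19856979  0.33359858] [1.79952950e+02 3.60702739e-02 9.47801664e+01] w 0.9973584433079934 F [-0.72816414  0.32067573 -0.71882885] j6 -29.78174163440196 t 1.55
dx 84.6 dy 70.6 dz 33.6 turn -120.2
```

Request:
{"op": "play_rows", "data": {"increments": [[[0.5, 10, 8, 4, -10], [0.5, 20, 16, 8, -20], [0.5, 30, 24, 12, -30], [0.5, 40, 32, 16, -40], [0.5, 50, 40, 20, -50], [0.5, 60, 50, 25, -60], [0.5, 70, 60, 30, -70], [0.5, 78, 66, 34, -80], [0.5, 84, 70, 34, -90], [0.5, 84, 70, 34, -100]]]}}

```text
clock: 2.8
tool_pos: [0.5471, -0.1106, 0.2991]
tool_rot: [180.0, -0.0, -165.1]
wrist_force: [0.5, -0.6, -0.2]
width: 0.498
finger_force: 0.0
```

Request:
{"op": "play_rows", "data": {"increments": [[[0.5, 0, 0, 0, -10], [0.5, 0, 0, 0, -20], [0.5, 0, 0, 0, -20], [0.5, 0, 0, 0, -20], [0.5, 0, 0, 0, -20], [0.5, 0, 0, 0, -20], [0.5, 0, 0, 0, -20], [0.5, 0, 0, 0, -20], [0.5, 0, 0, 0, -20], [0.5, 0, 0, 0, -20]]]}}

```text
clock: 4.05
tool_pos: [0.547, -0.1112, 0.2993]
tool_rot: [180.0, 0.0, -145.5]
wrist_force: [-0.9, 0.3, 0.9]
width: 0.494
finger_force: 0.0
```

```bash
python3 -c "
from h import *
togo([.5479,-.1084,.214],215)
c=cam('side'); cv2.imwrite('pics/s2.png',cv2.resize(c['image'][80:240,200:380],None,fx=3.7,fy=3.7,interpolation=cv2.INTER_CUBIC))"
```

```text
pos [ 0.54695762 -0.11116355  0.29927265] [ 1.79998878e+02  1.06964007e-03 -1.45521943e+02] w 0.4936893122872966 F [-0.86078552  0.27580487  0.90636001] j6 -138.5246074465217 t 4.05
dx -2.3 dy 1.7 dz 85.3 turn -0.5
```

View pics/s2.png

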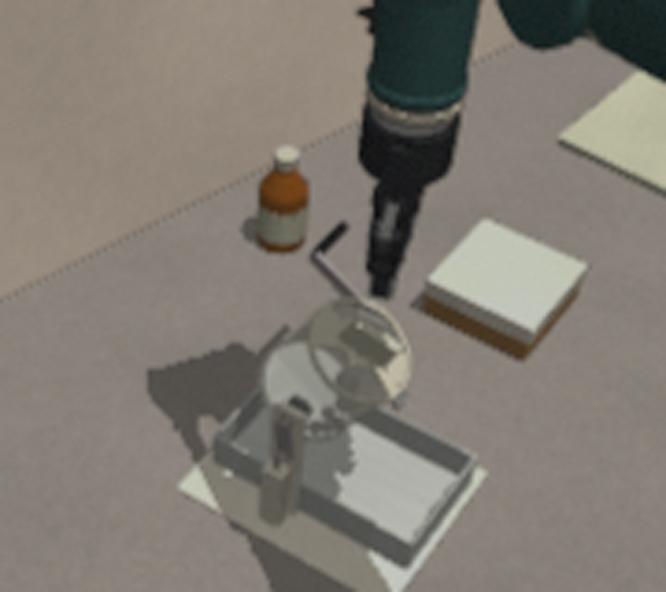

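The gripper sits above the cap bar, with fingertips at (380,290) and the bar at (370,345). Next I descend and pinch.

Request:
{"op": "play_rows", "data": {"increments": [[[0.5, -2, 2, 20, 0], [0.5, -2, 2, 40, 0], [0.5, -2, 2, 60, 0], [0.5, -2, 2, 75, 0], [0.5, -2, 2, 85, 0], [0.5, -2, 2, 85, 0], [0.4, -2, 2, 85, 0], [0.3, -2, 2, 85, 0], [0.1, -2, 2, 85, 0], [0.1, -2, 2, 85, 0]]], "grip_force": 20}}

```text
clock: 5.35
tool_pos: [0.5491, -0.11, 0.2155]
tool_rot: [-179.7, 0.1, -145.5]
wrist_force: [2.6, -4.7, -0.4]
width: 0.164
finger_force: 19.9
```

```bash
python3 -c "
from h import *
togo([.5479,-.1084,.214],215); print(env.read_state()['finger_force'])"
```

```text
pos [ 0.5491186  -0.11002602  0.21550922] [-1.79690246e+02  9.55381323e-02 -1.45515454e+02] w 0.16354305562678031 F [ 2.64594266 -4.72386947 -0.43219033] j6 -138.22729859082008 t 5.35
dx 0.1 dy 2.0 dz 1.5 turn -0.5
19.87418663338758
```

Request:
{"op": "play_rows", "data": {"increments": [[[0.1, 0, 0, 0, 5], [0.1, 0, 0, 0, 10], [0.1, 0, 0, 0, 16], [0.1, 0, 0, 0, 22], [0.1, 0, 0, 0, 28], [0.1, 0, 0, 0, 34], [0.1, 0, 0, 0, 40], [0.1, 0, 0, 0, 45], [0.1, 0, 0, 0, 50], [0.1, 0, 0, 0, 50]]]}}

```text
clock: 6.6
tool_pos: [0.5479, -0.1095, 0.2167]
tool_rot: [-179.9, 0.1, 164.5]
wrist_force: [-4.0, -4.2, 8.1]
width: 0.14
finger_force: 98.5
```

```bash
python3 -c "
from h import *
np.set_printoptions(precision=4,suppress=True)
togo([.5479,-.1084,.214],105.8); s=env.read_state(); print(s['finger_force'],s['ft_torque']); capbar()"
```

```text
pos [ 0.5479 -0.1095  0.2167] [-179.923     0.1208  164.5086] w 0.1403226219451779 F [-3.9529 -4.1578  8.1209] j6 -88.28151816597094 t 6.6
dx 0.3 dy 1.0 dz 2.7 turn 58.7
98.4557868540287 [0.6147 0.5051 0.6537]
top 13 mean [-16.8385  10.4106] sd [2.355  3.6254] cap deg 141.06189460744372 ztop 0.09052293718828168 ((-17.330780029296875, 9.259730339050293), (9.972233772277832, 6.989796161651611), 72.33988189697266)
side 104 mean [-2.2121  5.9329] sd [ 8.8235 11.8283] cap deg 120.14954938163379 ztop 0.10227565277394121 ((5.184656143188477, 5.709413528442383), (52.409000396728516, 34.8281364440918), 22.520267486572266)
```

Finger force climbs while pinched because of the cap's tilt. I'll loosen to a straddle, turn the rest, then pinch.

Request:
{"op": "play_rows", "data": {"increments": [[[0.3, 0, 1, 1, 0], [0.3, 0, 1, 1, 0], [0.3, 0, 1, 1, 8], [0.3, 0, 1, 1, 16], [0.3, 0, 1, 1, 24], [0.3, 0, 1, 1, 32], [0.3, 0, 1, 1, 40], [0.3, 0, 1, 1, 48], [0.3, 0, 1, 1, 56], [0.3, 0, 1, 1, 59]]], "grip_force": 20}}

```text
clock: 7.95
tool_pos: [0.5485, -0.107, 0.2138]
tool_rot: [179.9, -0.0, 105.4]
wrist_force: [2.3, 1.2, 1.0]
width: 0.3
finger_force: 3.3
```

```bash
python3 -c "
from h import *
np.set_printoptions(precision=4,suppress=True)
togo([.5479,-.1084,.214],105.8); s=env.read_state(); print(s['finger_force'],s['ft_torque'])"
```

```text
pos [ 0.5485 -0.107   0.2138] [179.8963  -0.004  105.3643] w 0.300178022480401 F [2.2941 1.2485 0.9787] j6 -29.008330671213976 t 7.95
dx -1.2 dy -0.9 dz -0.2 turn -0.4
3.3090358815388754 [ 0.1897 -0.1655  0.1244]
```

Request:
{"op": "play_rows", "data": {"increments": [[[0.25, 0, 0, 0, 0], [0.22, 0, 0, 0, 0], [0.2, 0, 0, 0, 0], [0.17, 0, 0, 0, 0], [0.14, 0, 0, 0, 0], [0.1, 0, 0, 0, 0], [0.1, 0, 0, 0, 0], [0.1, 0, 0, 0, 0], [0.1, 0, 0, 0, 0], [0.1, 0, 0, 0, 0]]], "grip_force": 20}}

```text
clock: 9.2
tool_pos: [0.549, -0.1069, 0.2145]
tool_rot: [179.8, 0.0, 105.5]
wrist_force: [1.2, 2.7, 5.4]
width: 0.249
finger_force: 19.5
```

```bash
python3 -c "
from h import *
np.set_printoptions(precision=4,suppress=True)
togo([.5479,-.1084,.214],105.8); s=env.read_state(); print(s['finger_force'],s['ft_torque'])"
```

```text
pos [ 0.549  -0.1069  0.2145] [179.8146   0.0113 105.5198] w 0.24871699649450107 F [1.2424 2.6559 5.4446] j6 -29.17243235274536 t 9.2
dx -1.2 dy -1.4 dz 0.5 turn -0.3
19.54148897813866 [ 0.5103 -0.4841  0.0538]
```

Request:
{"op": "play_rows", "data": {"increments": [[[0.33, 0, 0, 0, 0], [0.33, 0, 0, 0, 0], [0.33, 0, 0, -20, 0], [0.35, 0, 0, -45, 0], [0.5, 0, 0, -80, 0], [0.6, -40, 40, -90, 0], [0.6, -80, 80, -90, 0], [0.6, -119, 116, -90, 0], [0.6, -119, 116, -90, 0], [0.6, -119, 116, -90, 0]]]}}

```text
clock: 10.45
tool_pos: [0.6909, -0.1911, 0.3034]
tool_rot: [-179.9, -0.0, 105.5]
wrist_force: [-0.6, 0.2, 0.1]
width: 0.598
finger_force: 0.0
```

```bash
python3 -c "
from h import *
np.set_printoptions(precision=4,suppress=True)
togo([.6925,-.1901,.183],105.8); capbar()
c=cam('top'); s=cam('side')
f=lambda I:cv2.resize(I,(400,400),interpolation=cv2.INTER_CUBIC)
cv2.imwrite('pics/c3.png',np.hstack([f(c['image'][170:260,235:325]),f(s['image'][140:230,240:330])]))"
```

```text
pos [ 0.6909 -0.1911  0.3034] [-179.9394   -0.0447  105.469 ] w 0.5978906316453512 F [-0.5507  0.2395  0.0656] j6 -32.92455064170099 t 10.45
dx 0.5 dy 1.8 dz 120.4 turn -0.3
top 62 mean [ 3.7109 10.9391] sd [3.5511 8.4041] cap deg 10.37642673192405 ztop 0.08975289606010894 ((2.0748631954193115, 7.260674476623535), (12.23245620727539, 33.48655700683594), 2.4158079624176025)
side 54 mean [-0.5236  2.1855] sd [ 3.7154 15.4648] cap deg 2.729702283067904 ztop 0.08882383412240234 ((-0.8965721130371094, -0.3133869171142578), (11.762975692749023, 49.638519287109375), 1.9792895317077637)
```

View pics/c3.png

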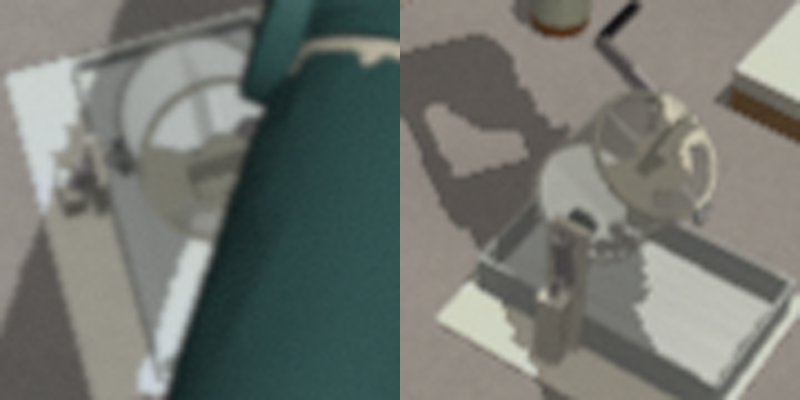

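The top and side views agree on the cap: the bar is parallel to the hinge within about 2°, with the bar at (660,140) and the lip at (705,215) in the right-hand crop. The jar is still home. Now for the handle.

Request:
{"op": "play_rows", "data": {"increments": [[[0.6, 0, 2, 30, 0], [0.6, 0, 2, 60, 0], [0.6, 0, 2, 90, 0], [0.6, 0, 2, 110, 0], [0.6, 0, 2, 120, 0], [0.5, 0, 2, 120, 0], [0.3, 0, 2, 120, 0], [0.05, 0, 2, 120, 0], [0.05, 0, 2, 120, 0], [0.05, 0, 2, 120, 0]]], "grip_force": 25}}

```text
clock: 11.9
tool_pos: [0.6935, -0.1911, 0.1848]
tool_rot: [179.9, 0.1, 105.5]
wrist_force: [-2.1, -1.4, 5.4]
width: 0.128
finger_force: 24.6
```

```bash
python3 -c "
from h import *
np.set_printoptions(precision=4,suppress=True)
togo([.6925,-.1901,.183],105.8);print(env.read_state()['finger_force'])
a0=np.radians(30)
for d in range(0,130,10):
  q=np.radians(d); print(d, 'dy %.1f dz %.1f'%(90*(np.cos(a0+q)-np.cos(a0)), -90*(np.sin(a0+q)-np.sin(a0))))
"
```

```text
pos [ 0.6935 -0.1911  0.1848] [179.9398   0.071  105.481 ] w 0.1279295824352622 F [-2.1204 -1.4314  5.3733] j6 -32.84421544971457 t 11.9
dx 1.2 dy -0.8 dz 1.8 turn -0.3
24.595922827720642
0 dy 0.0 dz -0.0
10 dy -9.0 dz -12.9
20 dy -20.1 dz -23.9
30 dy -32.9 dz -32.9
40 dy -47.2 dz -39.6
50 dy -62.3 dz -43.6
60 dy -77.9 dz -45.0
70 dy -93.6 dz -43.6
80 dy -108.7 dz -39.6
90 dy -122.9 dz -32.9
100 dy -135.8 dz -23.9
110 dy -146.9 dz -12.9
120 dy -155.9 dz -0.0
```

Request:
{"op": "play_rows", "data": {"increments": [[[0.05, 0, -5, -8, 0], [0.05, 0, -11, -15, 0], [0.05, 0, -18, -22, 0], [0.05, 0, -25, -28, 0], [0.05, 0, -33, -33, 0], [0.05, 0, -41, -37, 0], [0.05, 0, -50, -41, 0], [0.05, 0, -59, -43, 0], [0.05, 0, -68, -44, 0], [0.05, 0, -78, -45, 0]]]}}

```text
clock: 13.15
tool_pos: [0.6199, -0.212, 0.2313]
tool_rot: [179.7, 0.2, 105.5]
wrist_force: [4.0, -1.0, 2.5]
width: 0.127
finger_force: 25.3
```

```bash
python3 -c "
from h import *
np.set_printoptions(precision=4,suppress=True)
togo([.6185,-.2112,.228],105.8);s=env.read_state();print(s['finger_force'],s['tool_pos']-np.array([.6935,-.1911,.1848]))
"
```

```text
pos [ 0.6199 -0.212   0.2313] [179.6699   0.1964 105.4882] w 0.12709614090758267 F [ 3.9588 -0.9577  2.4983] j6 -36.57830405302904 t 13.15
dx 1.1 dy -1.1 dz 3.3 turn -0.3
25.266539454460144 [-0.0736 -0.0209  0.0465]
```

Request:
{"op": "play_rows", "data": {"increments": [[[0.05, 0, -6, 0, 0], [0.05, 0, -12, 1, 0], [0.05, 0, -19, 2, 0], [0.05, 0, -25, 3, 0], [0.05, 0, -31, 5, 0], [0.05, 0, -37, 8, 0], [0.05, 0, -42, 10, 0], [0.05, 0, -48, 14, 0], [0.05, 0, -53, 17, 0], [0.05, 0, -58, 21, 0]]]}}

```text
clock: 14.4
tool_pos: [0.5621, -0.2279, 0.2071]
tool_rot: [180.0, 0.1, 105.5]
wrist_force: [3.8, -4.8, 2.1]
width: 0.131
finger_force: 26.8
```

Request:
{"op": "play_rows", "data": {"increments": [[[0.05, 0, -5, 4, 0], [0.05, 0, -9, 9, 0], [0.05, 0, -13, 13, 0], [0.05, 0, -17, 19, 0], [0.05, 0, -20, 24, 0], [0.05, 0, -23, 29, 0], [0.05, 0, -25, 34, 0], [0.05, 0, -26, 36, 0], [0.05, 0, -26, 36, 0], [0.05, 0, -26, 36, 0]]]}}

```text
clock: 15.65
tool_pos: [0.5373, -0.2344, 0.1709]
tool_rot: [180.0, 0.1, 105.5]
wrist_force: [4.7, -3.8, 1.5]
width: 0.134
finger_force: 26.8
```

```bash
python3 -c "
from h import *
np.set_printoptions(precision=4,suppress=True)
togo([.6185,-.2112,.228],105.8);s=env.read_state();p=(s['tool_pos']-H)@Rs; print(p,'q',np.degrees(np.arctan2(p[2]+.002,p[0]))-30)
c=cam('top'); s=cam('side')
f=lambda I:cv2.resize(I,(400,400),interpolation=cv2.INTER_CUBIC)
cv2.imwrite('pics/c4.png',np.hstack([f(c['image'][170:270,230:330]),f(s['image'][140:240,245:345])]))"
```

```text
pos [ 0.5373 -0.2344  0.1709] [179.96     0.0591 105.4733] w 0.1336107040958923 F [ 4.7445 -3.8443  1.4791] j6 -41.45545156594818 t 15.65
dx 0.7 dy 84.4 dz -57.1 turn -0.3
[-0.0834 -0.1184  0.0309] q 128.44494994722336
```

View pics/c4.png

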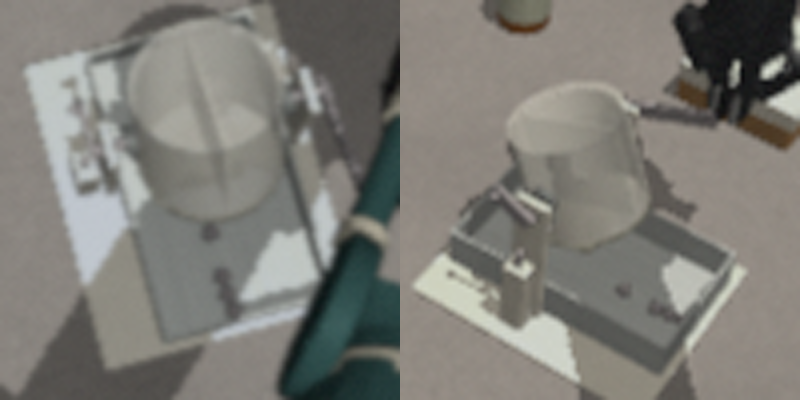

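In the tray I see balls at (210,230), (222,275) and about (230,300) in the top crop, some of them clustered. I'll wait a little, then count up close.

Request:
{"op": "play_rows", "data": {"increments": [[[0.05, 0, 2, -3, 0], [0.05, 0, 0, 0, 0], [0.05, 0, 2, -3, 0], [0.05, 0, 0, 0, 0], [0.05, 0, 2, -3, 0], [0.05, 0, 0, 0, 0], [0.05, 0, 0, 0, 0], [0.05, 0, 0, 0, 0], [0.05, 0, 0, 0, 0], [0.05, 0, 0, 0, 0]]]}}

```text
clock: 17.0
tool_pos: [0.5373, -0.2344, 0.1709]
tool_rot: [180.0, 0.1, 105.5]
wrist_force: [4.3, -4.9, 0.7]
width: 0.128
finger_force: 26.8
```

```bash
python3 -c "
from h import *
np.set_printoptions(precision=4,suppress=True)
c=cam('top'); s=cam('side')
g=[np.mean([cam(n)['image'].astype(float) for _ in range(4)],0).clip(0,255).astype(np.uint8) for n in ('top','side')]
f=lambda I:cv2.resize(cv2.convertScaleAbs(I,alpha=1.5),(400,400),interpolation=cv2.INTER_LANCZOS4)
cv2.imwrite('pics/c5.png',np.hstack([f(g[0][215:260,262:307]),f(g[1][190:235,285:330])]))
for cc in (c,s):
  L=(pts(cc)-H)@Rs; z=L[...,2]+.14
  m=(L[...,0]>-.135)&(L[...,0]<.085)&(abs(L[...,1])<.062)&(z>.014)&(z<.05)
  n,lab,st,ce=cv2.connectedComponentsWithStats(m.astype(np.uint8))
  for i in range(1,n):
    q=L[lab==i]; print(st[i,4],ce[i],q.mean(0)*1000,(z[lab==i].max()*1000).round(1))
"
```

```text
1 [254. 187.] [  81.8496   56.9723 -125.502 ] 14.5
1 [258. 189.] [  71.9572   46.5346 -123.8986] 16.1
2 [259.5 191. ] [  64.7917   43.5431 -125.5699] 14.5
1 [255. 192.] [  65.4927   58.1414 -125.9976] 14.0
1 [256. 195.] [  55.3201   57.6367 -125.984 ] 14.0
1 [258. 197.] [  47.2078   53.3171 -124.595 ] 15.4
1 [262. 215.] [ -11.4293   56.4095 -124.5111] 15.5
1 [303. 221.] [ -63.4613  -61.9228 -122.2519] 17.7
17 [282.1176 227.3529] [ -65.7519    6.7173 -119.5472] 24.8
1 [298. 227.] [ -77.2778  -41.7848 -123.8614] 16.1
2 [284.5 233.5] [ -85.6264    4.2653 -125.3716] 14.8
1 [300. 233.] [ -96.7331  -42.7919 -125.9204] 14.1
1 [302. 234.] [-101.355   -47.912  -125.8732] 14.1
1 [267. 237.] [ -81.7945   59.6987 -125.9612] 14.0
1 [281. 237.] [ -93.2405   17.7677 -125.2934] 14.7
49 [286.3673 242.7143] [-114.889     7.1349 -119.5911] 28.6
1 [298. 239.] [-113.0774  -31.3323 -124.3703] 15.6
2 [271.  240.5] [ -95.5205   50.6549 -125.6297] 14.7
1 [273. 241.] [ -98.7443   45.2045 -123.9229] 16.1
1 [305. 240.] [-121.7351  -51.3983 -124.3303] 15.7
1 [278. 244.] [-111.605    32.6386 -125.7919] 14.2
1 [30
[... 685 characters left out ...]
1.3331 -104.1019] 35.9
8 [300.875 212.125] [ -69.4075    8.3621 -120.4567] 22.0
2 [289.5 215.5] [-50.7153  61.8577 -98.9779] 45.3
1 [287. 216.] [ -40.8784   61.4082 -109.9503] 30.0
1 [293. 217.] [-65.0989  61.6301 -96.9721] 43.0
21 [311.2381 217.9524] [-113.6023    8.5353 -121.5844] 22.6
1 [289. 218.] [ -50.1549   61.9073 -114.1981] 25.8
2 [294.5 221.5] [ -73.2535   60.7749 -118.34  ] 22.0
2 [299.5 222. ] [ -92.9428   61.3776 -105.0489] 36.8
1 [303. 222.] [-105.3885   59.8473  -96.8223] 43.2
1 [306. 224.] [-118.1322   60.5479  -97.7176] 42.3
1 [305. 227.] [-117.0663   61.5267 -115.5047] 24.5
1 [310. 226.] [-134.3545   61.1933  -95.754 ] 44.2
1 [308. 228.] [-128.8383   61.5761 -111.8415] 28.2
```

View pics/c5.png

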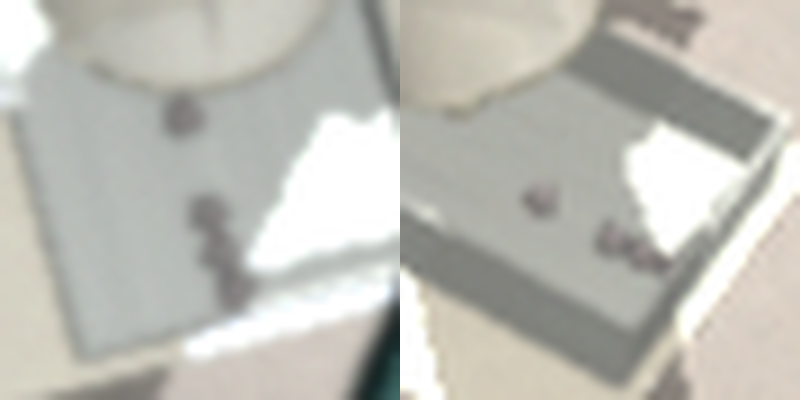

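Four small balls are out: a single one at (182,115) and three in a row at (208,212), (220,250) and (235,288). No big ball is out. Swinging back.

Request:
{"op": "play_rows", "data": {"increments": [[[0.05, 0, 4, -10, 0], [0.05, 0, 10, -19, 0], [0.05, 0, 17, -27, 0], [0.05, 0, 25, -35, 0], [0.05, 0, 34, -42, 0], [0.05, 0, 43, -47, 0], [0.05, 0, 53, -52, 0], [0.05, 0, 64, -55, 0], [0.05, 0, 75, -57, 0], [0.05, 0, 84, -57, 0]]]}}

```text
clock: 18.75
tool_pos: [0.6162, -0.2119, 0.228]
tool_rot: [-179.7, -0.0, 105.5]
wrist_force: [-3.3, -5.2, 5.9]
width: 0.13
finger_force: 27.6
```

Request:
{"op": "play_rows", "data": {"increments": [[[0.05, 0, 10, 1, 0], [0.05, 0, 19, 2, 0], [0.05, 0, 28, 4, 0], [0.05, 0, 37, 8, 0], [0.05, 0, 45, 12, 0], [0.05, 0, 53, 17, 0], [0.05, 0, 60, 23, 0], [0.05, 0, 67, 30, 0], [0.05, 0, 73, 37, 0], [0.05, 0, 78, 45, 0]]]}}

```text
clock: 20.0
tool_pos: [0.6935, -0.1899, 0.1823]
tool_rot: [-180.0, -0.1, 105.5]
wrist_force: [-14.8, -1.3, 25.1]
width: 0.129
finger_force: 29.7
```

Request:
{"op": "play_rows", "data": {"increments": [[[0.05, 0, 1, 2, 0], [0.05, 0, 1, 2, 0], [0.05, 0, 1, 2, 0], [0.05, 0, 1, 2, 0], [0.05, 0, 1, 2, 0], [0.05, 0, 1, 2, 0], [0.05, 0, 1, 2, 0], [0.05, 0, 1, 2, 0], [0.05, 0, 1, 2, 0], [0.05, 0, 1, 2, 0]]]}}

```text
clock: 21.25
tool_pos: [0.6933, -0.19, 0.1824]
tool_rot: [-179.9, -0.1, 105.5]
wrist_force: [-7.4, 0.9, 9.1]
width: 0.129
finger_force: 28.0
```

```bash
python3 -c "
from h import *
np.set_printoptions(precision=4,suppress=True)
togo([.6935,-.1911,.1848],105.8);s=env.read_state();print(s['finger_force']);p=(s['tool_pos']-H)@Rs; print(p,'q',np.degrees(np.arctan2(p[2]+.002,p[0]))-30)
"
```

```text
pos [ 0.6933 -0.19    0.1824] [-179.9051   -0.0631  105.4838] w 0.12863634075611888 F [-7.4314  0.9034  9.0913] j6 -32.79202081970929 t 21.25
dx -1.1 dy -0.1 dz -2.4 turn -0.3
28.031816482543945
[ 0.0788 -0.118   0.0424] q -0.6224649710831329
```

Request:
{"op": "play_rows", "data": {"increments": [[[0.3, 0, 0, 0, 0], [0.6, 0, 0, 0, 0], [0.6, 0, 0, 0, 0], [0.6, 0, 0, -30, 0], [0.6, 0, 0, -70, 0], [0.6, 0, 0, -110, 0], [0.6, -50, 0, -110, 0], [0.6, -100, 0, -110, 0], [0.6, -150, 0, -110, 0], [0.6, -200, -20, -110, 0]]]}}

```text
clock: 22.5
tool_pos: [0.7296, -0.3891, 0.2902]
tool_rot: [180.0, -0.0, 105.6]
wrist_force: [0.5, -0.6, -0.6]
width: 0.604
finger_force: 0.0
```

Request:
{"op": "play_rows", "data": {"increments": [[[0.6, -40, -40, 0, 0], [0.6, -80, -80, 0, 0], [0.6, -120, -120, 0, 0], [0.6, -120, -120, 0, 0], [0.6, -120, -120, 0, 0], [0.6, -120, -120, 0, 0], [0.6, -120, -120, 0, 0], [0.6, -120, -120, 0, 0], [0.6, -120, -120, 0, 0], [0.6, -120, -120, 0, 0]]]}}

```text
clock: 23.75
tool_pos: [0.6448, -0.5359, 0.2913]
tool_rot: [180.0, 0.0, 105.5]
wrist_force: [-0.4, 0.2, -0.6]
width: 0.603
finger_force: 0.0
```

```bash
python3 -c "
from h import *
np.set_printoptions(precision=4,suppress=True)
capbar()
c=cam('top'); s=cam('side')
for n,cc,b in(('top',c,(150,170,300,335)),('side',s,(135,165,275,300))):
    d=cc['image'].max(2)<60; mm=np.zeros_like(d); mm[b[0]:b[1],b[2]:b[3]]=1
    v,u=np.nonzero(d&mm); print(n,len(u),u.mean(),v.mean(),ray(cc,u.mean(),v.mean(),.188))
f=lambda I:cv2.resize(I,(400,480),interpolation=cv2.INTER_CUBIC)
cv2.imwrite('pics/c6.png',np.hstack([f(c['image'][145:265,232:332]),f(s['image'][130:250,240:340])]))"
```

```text
top 117 mean [ 3.6561 -0.4037] sd [ 3.9779 14.3596] cap deg 2.4239448059035595 ztop 0.09084425189118539 ((1.7945303916931152, -0.7181415557861328), (13.487008094787598, 49.52757263183594), 2.675281286239624)
side 54 mean [-0.4593  2.6135] sd [ 3.6972 15.1365] cap deg 3.060718783154901 ztop 0.09054607621933886 ((-1.3225417137145996, -0.9786186218261719), (12.141040802001953, 49.2087516784668), 2.244256019592285)
top 51 314.7450980392157 159.49019607843138 [ 0.6926 -0.1891  0.188 ]
side 19 289.0 144.0 [ 0.6919 -0.1903  0.188 ]
```

View pics/c6.png

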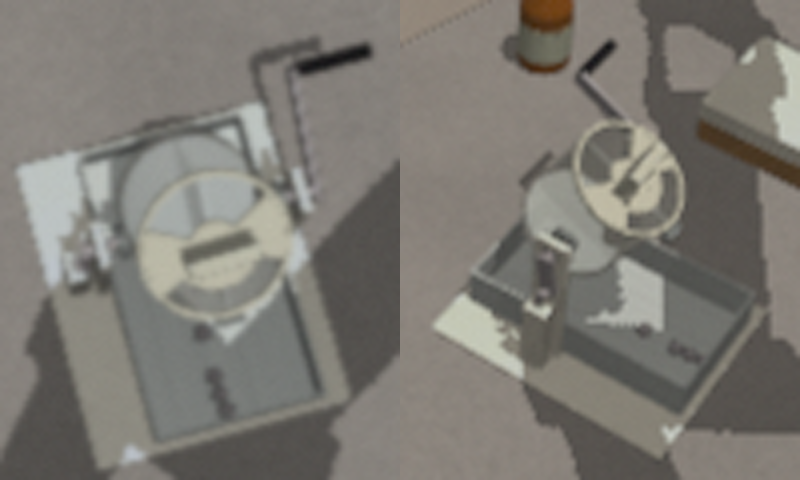

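The final view shows the narrow slot (215,295) at the lip, the handle bar (333,58) back at its home position, the four small balls in the tray, and the gripper clear. Handing in.

```bash
python3 -c "
from bench import env
print(env.sign_off())"
```

```text
the job is handed in; nothing more can be done
None
```

The job is handed in at about 24 s of the 70 s limit: cap turned to the narrow slot (within about 3°), all four small balls in the tray, no big ball out, jar back at its home stop, gripper clear, and nothing around touched; sign-off returned no verdict.

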